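# Fix the spice station down with a hand roller and clip the tins in

## Task

Stick the new spice station down: take the hand roller from its cradle and roll it under steady pressure along the metal fixing strip at the front of the station, letting the spring give but not bottom out, until every plate of the strip is flush; only the roller may press on the strip. Only then stand every round spice tin there is upright in a clip of the rail behind, pushed in from the front past the snap until it is fully home, one tin to a clip, any tin in any clip. Also lay the roller back in its cradle, upright, and leave everything else where it is.

Things in the scene. Friction and masses are not known exactly. Their poses are not given: they have to be found in the camera images.
- station: spice station fixed to the worktop: wooden board 150 x 264 mm, a metal fixing strip along its front, a back board 42 mm high behind with three spring clips before it. Origin on the worktop under the middle; x points from the strip to the back board, y along strip and rail (to the left seen from the front), z up.
- strip_end_right (a point): right (-y) end of the row of eight strip plates, on its centre line, 8 mm above the worktop, level with the fixed lips beside the plates; axes as the station's. Each plate is 32 mm (x) by 25 mm (y); the row runs 200 mm along +y from here. Plates stand 3 mm above the lips until pressed flush. Beyond each end of the row is a fixed metal landing 31 mm long, level with the lips.
- cradle_seat (a point): where roller_grip is when the roller rests in its fixed cradle, 94 mm above the worktop; axes as the roller's in it (a half turn is as good). Two walls 60 mm high, inner faces 62 mm apart along x, carry the foot plate's ends between 8 mm lips 62 mm apart along y, level with the plate's top; play 5 mm each way. The wheel hangs free between the walls.
- roller_grip (a point): middle of the hand roller's upright wooden grip (0.39 kg in all), 44 (x) x 26 (y) x 52 mm high; grasp it from above across the 26 mm. Under it a foot plate 84 (x) x 52 (y) x 8 mm, its top 26 mm below this point: keep the fingers just above it. The wheel's axle lies along x, so it rolls along y; with the spring relaxed the wheel's lowest line is 86 mm below this point.
- fork (a joint): travel of the roller's spring fork, m: 0 relaxed, grows as the wheel is pressed up towards the foot plate, 0.014 bottomed out. The spring pushes with 5 N as it leaves 0 and 0.8 N more per mm. A plate of the strip goes down under about 4 N or more.
- wheel (a joint): turn of the roller's rubber wheel about its axle, rad (32 mm in diameter, 40 mm long, spins freely; any number of turns).
- plate0 (a joint): how far strip plate 0 has been pressed down, m: 0 standing proud, 0.003 flush and home; it stays where it is pressed. Plate 0 is at the right end, 7 at the left; its centre is 12.5 mm from strip_end_right.
- plate1 (a joint): how far strip plate 1 has been pressed down, m: 0 standing proud, 0.003 flush and home; it stays where it is pressed. Plate 0 is at the right end, 7 at the left; its centre is 37.5 mm from strip_end_right.
- plate2 (a joint): how far strip plate 2 has been pressed down, m: 0 standing proud, 0.003 flush and home; it stays where it is pressed. Plate 0 is at the right end, 7 at the left; its centre is 62.5 mm from strip_end_right.
- plate3 (a joint): how far strip plate 3 has been pressed down, m: 0 standing proud, 0.003 flush and home; it stays where it is pressed. Plate 0 is at the right end, 7 at the left; its centre is 87.5 mm from strip_end_right.
- plate4 (a joint): how far strip plate 4 has been pressed down, m: 0 standing proud, 0.003 flush and home; it stays where it is pressed. Plate 0 is at the right end, 7 at the left; its centre is 112.5 mm from strip_end_right.
- plate5 (a joint): how far strip plate 5 has been pressed down, m: 0 standing proud, 0.003 flush and home; it stays where it is pressed. Plate 0 is at the right end, 7 at the left; its centre is 137.5 mm from strip_end_right.
- plate6 (a joint): how far strip plate 6 has been pressed down, m: 0 standing proud, 0.003 flush and home; it stays where it is pressed. Plate 0 is at the right end, 7 at the left; its centre is 162.5 mm from strip_end_right.
- plate7 (a joint): how far strip plate 7 has been pressed down, m: 0 standing proud, 0.003 flush and home; it stays where it is pressed. Plate 0 is at the right end, 7 at the left; its centre is 187.5 mm from strip_end_right.
- clip0 (a point): right clip of three, 84 mm apart: point on its floor, 10 mm above the worktop, under the axis of a tin that is home against the back board; axes as the station's. A tin goes in upright along +x. Two sprung jaws with roller noses (11 to 26 mm above the worktop) meet it about 35 mm before home and part under some 3 to 6 N; then the resistance drops and they close behind it.
- clip1 (a point): middle clip of three, 84 mm apart: point on its floor, 10 mm above the worktop, under the axis of a tin that is home against the back board; axes as the station's. A tin goes in upright along +x. Two sprung jaws with roller noses (11 to 26 mm above the worktop) meet it about 35 mm before home and part under some 3 to 6 N; then the resistance drops and they close behind it.
- clip2 (a point): left clip of three, 84 mm apart: point on its floor, 10 mm above the worktop, under the axis of a tin that is home against the back board; axes as the station's. A tin goes in upright along +x. Two sprung jaws with roller noses (11 to 26 mm above the worktop) meet it about 35 mm before home and part under some 3 to 6 N; then the resistance drops and they close behind it.
- tin_a_mid (a point): round spice tin, bare metal, 54 mm in diameter, 44 mm high with a flat lid, 0.12 kg; grip it from above across its upper half; may be absent. Point on its axis half-way up (22 mm above its foot); z up.
- tin_b_mid (a point): round spice tin, bare metal, 54 mm in diameter, 40 mm high with a flat lid, 0.12 kg; grip it from above across its upper half; may be absent. Point on its axis half-way up (20 mm above its foot); z up.
- tin_c_mid (a point): round spice tin, bare metal, 54 mm in diameter, 44 mm high with a flat lid, 0.12 kg; grip it from above across its upper half; may be absent. Point on its axis half-way up (22 mm above its foot); z up.
- tin_d_mid (a point): round spice tin, bare metal, 54 mm in diameter, 40 mm high with a flat lid, 0.12 kg; grip it from above across its upper half; may be absent. Point on its axis half-way up (20 mm above its foot); z up.
- garlic: garlic bulb, 60 mm wide, 58 mm high, near the tins on the right (behind them an open drawer of the spice chest stands out above the worktop, its knob reaching x = 0.60 m, 0.14 m up); bystander, to be left alone; origin under its foot.
- mug: white mug, 97 mm high; bystander, to be left alone; origin under its foot.
- apple: apple, 72 mm; bystander, to be left alone; origin under its foot.

How it is judged (in metres and radians):
On the way, in this order (a step that is already met when the one before it is completed fails the run):
1. the roller rolls on the strip under load: its wheel has turned by more than 2.5 rad with the spring pressed in ((value of joint wheel above 2.5 rad or value of joint wheel below -2.5 rad) and value of joint fork above 0.001 m and horizontal distance between roller_grip and station below 0.2 m).
2. all eight plates are pressed down flush (more than 2.2 of 3 mm) (value of joint each of plate0, plate1, plate2, plate3, plate4, plate5, plate6, plate7 above 0.0022 m), for 0.2 s.
At the end, for the whole second after the job is handed in: All eight plates are down by more than 2.2 mm; every tin present stands upright (within 0.1 rad) on the floor of a clip (within 6 mm), within 7 mm of its home point; the roller rests upright in its cradle (grip within 12 mm of its place, within 0.1 rad) (all of step 2 and (horizontal distance between tin_a_mid and clip0 below 0.007 m or horizontal distance between tin_a_mid and clip1 below 0.007 m or horizontal distance between tin_a_mid and clip2 below 0.007 m) and angle between each of tin_a_mid, tin_b_mid, tin_c_mid, tin_d_mid, roller_grip's own z axis and vertical below 0.1 rad and z of each of tin_a_mid, tin_c_mid in the frame of clip1 below 0.028 m and (horizontal distance between tin_b_mid and clip0 below 0.007 m or horizontal distance between tin_b_mid and clip1 below 0.007 m or horizontal distance between tin_b_mid and clip2 below 0.007 m) and z of each of tin_b_mid, tin_d_mid in the frame of clip1 below 0.026 m and (horizontal distance between tin_c_mid and clip0 below 0.007 m or horizontal distance between tin_c_mid and clip1 below 0.007 m or horizontal distance between tin_c_mid and clip2 below 0.007 m) and (horizontal distance between tin_d_mid and clip0 below 0.007 m or horizontal distance between tin_d_mid and clip1 below 0.007 m or horizontal distance between tin_d_mid and clip2 below 0.007 m) and distance between roller_grip and cradle_seat below 0.012 m); the robot touches nothing.
It fails at once if the roller's spring bottomed out (more than 13.5 of 14 mm) (value of joint fork above 0.0135 m).
It fails at once if the fingers pressed on the station (more than 3 N) while the strip was not yet down (not (value of joint each of plate0, plate1, plate2, plate3, plate4, plate5, plate6, plate7 above 0.0022 m) and contact force between the fingers and station above 3 N).
It fails at once if a tin was put in a clip before all plates were flush (not (value of joint each of plate0, plate1, plate2, plate3, plate4, plate5, plate6, plate7 above 0.0022 m) and (horizontal distance between any of tin_a_mid, tin_b_mid, tin_c_mid, tin_d_mid and clip0 below 0.01 m or horizontal distance between any of tin_a_mid, tin_b_mid, tin_c_mid, tin_d_mid and clip1 below 0.01 m or horizontal distance between any of tin_a_mid, tin_b_mid, tin_c_mid, tin_d_mid and clip2 below 0.01 m)).
It fails at once if a bystander was moved by more than 40 mm (distance of any of garlic, mug, apple from where it was at the start of the episode above 0.04 m).
Of tin_a, tin_b, tin_c, tin_d only 2 to 3 are there at a start; the rules pass over those that are not, and their reading is None.
At some moment in a run one of tin_a, tin_b, tin_c, tin_d may be knocked a few centimetres aside while the robot is not near it.
It also fails if it takes over 210 s, if anything falls off the work surface, if the arm or the gripper's body presses on something with over 40 N, if the wrist force passes 120 N, or if a joint passes its speed limit or range.

## Robot

A 6-joint arm with a two-finger parallel gripper is mounted at the origin on a cart in front of the work surface, level with it; the furniture and walls round the work are solid. World frame = base frame: x ahead of the robot, y to its left, z up, the work surface at z = 0. Lengths are in m, angles in degrees, forces in N, time in s.
With the tool pointing down it reaches from about 0.35 to 0.925 m from the base axis. Payload 6.4 kg.
Tool frame: the origin (TCP) lies on the centre line of the jaws, within the pads' length; the fingertips stand 8 mm ahead of it and the grasp point (between the pads) lies 11 mm behind it; y points along the fingers, z is the direction in which the jaws open and shut, and the axes are right-handed (so a half turn about y gives the same grasp; the last joint's range is limited). The gripper opens to 94 mm and grips with 3 to 60 N. Pads are 16 mm wide; open, the fingers measure 119 mm over their backs; the gripper's body (75 mm by 177 mm) begins 78 mm behind the grasp point.
Start: joints at [54.712, 14.043, 89.255, -0, 76.702, -9.975], TCP at [0.278, 0.588, 0.213] pointing down, gripper open.
Joint ranges: [-179.41, 179.41], [-58.25, 129.5], [7.25, 145.43], [-54.29, 234.29], [11.92, 165.04], [-157.13, 157.13]. Speed limits (degrees/s): [147.25, 147.25, 180, 180, 180, 180].

## Interface

Orientations are given as a 3x3 rotation matrix whose columns are the frame's x, y, z axes.
In Python, from rig import robot gives the robot as it stands.
- The arm moves only by the tool jog_arm, never from a script. Its argument "moves" is a list of rows, each a list of 7 numbers: the shift along the tool's x, y, z in cm, then the turn, a rotation vector about the tool's x, y, z in rad, then the opening, from -1 (shut) to 1 (fully open), so that 0 is half open. A call has 1 to 10 rows; each row is the pose to reach, as a shift and turn from the pose measured when the call began, along the tool's axes at that moment; what a row does not reach only later rows make up. A row lasts 1/8 s, in which the tool goes at most 62.5 mm and 10.7 degrees, less where a joint would pass 70% of its speed; a pose out of reach is approached as far as the arm can. A call with a gripper value outside its range is refused whole. The fingers move at their own pace and stop on an object; "newtons" is the grip in N (left out, the last holds). Time passes only in rows, so rows that repeat a pose let the fingers close. It gives the time, the measured TCP pose, the force and the opening at its end, in the units of the state.
- robot.state(): the state, without advancing time (a new reading comes with each control period).
- robot.camera(name): name is "scene" or "top"; returns a dict with "pixels" (420x560x3 uint8, blue, green, red), "fx", "fy", "cx", "cy" (pixels), "R" (3x3) and "t" (3): a world point X has camera coordinates R X + t. Camera axes: x right, y down, z forward; pixel columns grow to the right and rows downward; lengths in m; the calibration is good to about 2 mm. A picture is of the moment at which its call begins. There is no depth.
- robot.job_done(): hands the job in, once; it reports no verdict.
The state is a dict: "time": time; "q": joint angles; "dq": joint speeds; "effort": joint torques, N m; "ee_pos": TCP position; "eef_rot": TCP orientation; "contact_force": force on the tool from outside, world axes, zero at the start; "moment": the same for the moment, N m; "width": opening from 0.0 (shut) to 1.0 (fully open).
Only numpy, scipy, OpenCV 4.12 (cv2) and the standard library are available. Lean on these libraries where they do the work, as an engineer would, in place of code of your own. Each camera call takes 0.05 s, during which the arm holds its last target. There are 200 camera calls.

## Working session

There is one attempt and no reset: what is moved stays moved. The work goes in short steps, Python scripts to look and compute and a tool call to move; the robot and the scene stay as the last step left them, time stands still between calls to the robot, and variables do not carry over. Pictures are saved under pics/ and viewed, about 12 in all and at most 16, crops included, and the job is handed in when it is done.

Besides the shell and the picture viewer there is one more tool, called after "Call:" as name(argument=value, ...) on one line, values as JSON. jog_arm: Moves the arm, as the interface text tells. Its arguments: {"type":"object","properties":{"moves":{"type":"array","items":{"type":"array","items":{"type":"number"}}},"newtons":{"type":"number"}},"required":["moves"]}

```bash
mkdir -p pics; ls; cat > h.py <<'E'
import numpy as np, cv2
from rig import robot
def cam(n):
    c=robot.camera(n); c['R']=np.array(c['R']); c['t']=np.array(c['t']); c['pixels']=np.array(c['pixels']); return c
def ray(c,u,v,z):
    d=c['R'].T@np.array([(u-c['cx'])/c['fx'],(v-c['cy'])/c['fy'],1]); o=-c['R'].T@c['t']
    return o+d*(z-o[2])/d[2]
def proj(c,X):
    p=c['R']@np.array(X)+c['t']; return np.array([c['fx']*p[0]/p[2]+c['cx'],c['fy']*p[1]/p[2]+c['cy']])
def st():
    s=robot.state(); print('t',s['time'],'p',np.round(s['ee_pos'],4),'F',np.round(s['contact_force'],1),'w',round(s['width'],3),'q',np.round(s['q'],1)); return s
def go(P,R=None):
    "shift (cm, tool axes) and turn to world pos P, rot R"
    from scipy.spatial.transform import Rotation as Ro
    s=robot.state(); E=np.array(s['eef_rot']); 
    print('shift',np.round(E.T@(np.array(P)-s['ee_pos'])*100,2), 'turn', np.round(Ro.from_matrix(E.T@R).as_rotvec(),3) if R is not None else '')
def yawR(a,E=None):
    "tool down, z axis (jaw) at world heading a deg"
    a=np.radians(a); z=np.array([np.cos(a),np.sin(a),0]); y=np.array([0,0,-1.]); return np.array([np.cross(y,z),y,z]).T
E
python3 - <<'E'
from h import *
s=st();print(np.round(s['eef_rot'],3))
for n in('scene','top'):
    c=cam(n); np.savez(f'pics/{n}0.npz',**c); print(n,c['fx'],c['cx'],c['cy'],-c['R'].T@c['t'],np.round(c['R'],2).tolist())
    cv2.imwrite(f'pics/{n}0.png',cv2.resize(c['pixels'],(800,600),interpolation=cv2.INTER_CUBIC))
E
```

```text
pics
t 0.0 p [0.2776 0.5871 0.2124] F [-0.6  0.3  0.2] w 1.002 q [ 54.7  14.1  89.3  -0.   76.7 -10. ]
[[ 0.904 -0.001  0.428]
 [-0.428 -0.002  0.904]
 [-0.    -1.    -0.002]]
scene 457.3855025680826 278.0600130460362 205.4138668786079 [-0.39875571 -0.7763831   0.80508946] [[0.57, -0.82, 0.01], [-0.44, -0.32, -0.84], [0.69, 0.48, -0.54]]
top 396.2550379240126 279.22424096406706 207.64580099649083 [ 0.29227058 -0.12701742  1.4149329 ] [[-0.01, -1.0, 0.0], [-0.99, 0.01, -0.15], [0.15, -0.01, -0.99]]
```

View pics/scene0.png

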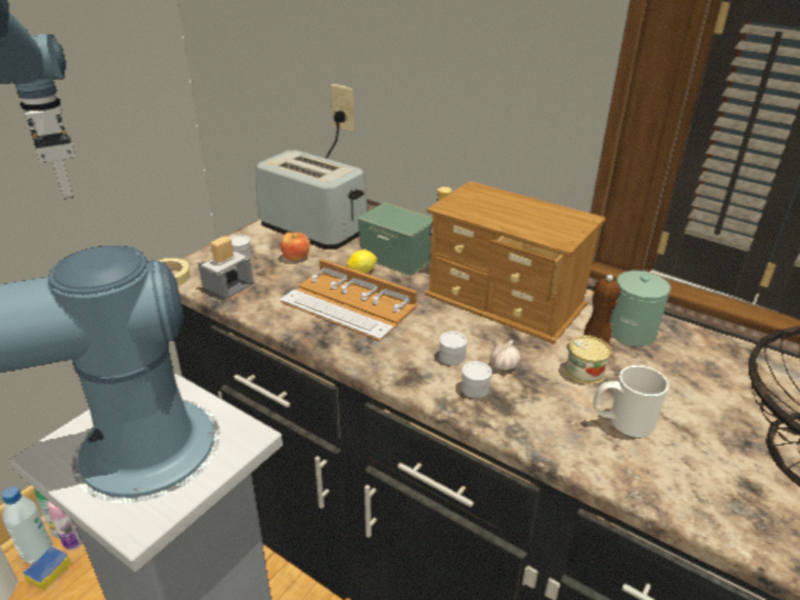

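View pics/top0.png

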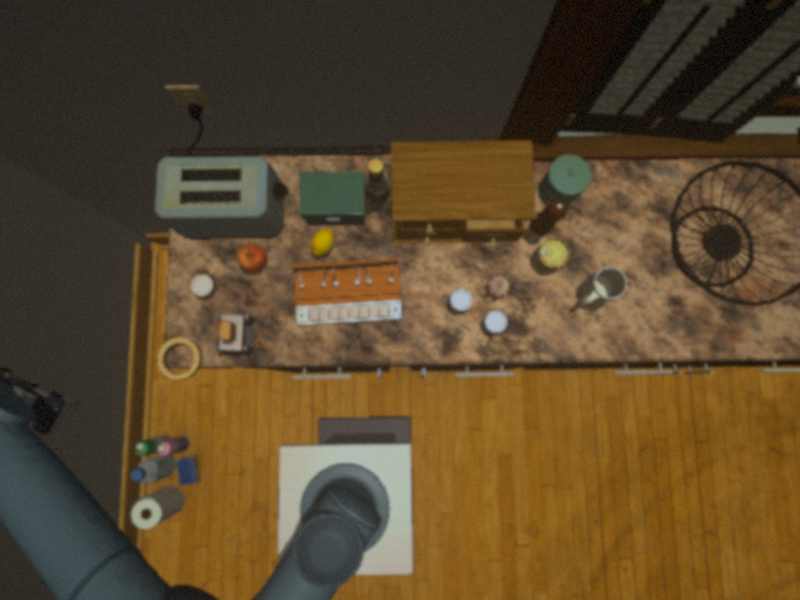

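The scene view shows the roller in its cradle at (225,268), a tin behind it at (240,245), the station at (350,300), two tins at (452,347) and (476,379), and the garlic at (507,355). The top view agrees: tins at (202,285), (460,300) and (495,322), roller at (233,333). Next I'll zoom in on both views.

```bash
python3 - <<'E'
from h import *
t=np.load('pics/top0.npz');s=np.load('pics/scene0.npz')
A=t['pixels'][170:260,105:375]   # 270x90
B=s['pixels'][155:285,110:380]   # 270x130
f=lambda I:cv2.resize(I,None,fx=2.96,fy=2.96,interpolation=cv2.INTER_CUBIC)
b=np.vstack([f(A)[:, :],f(B)[:330]]);b=cv2.convertScaleAbs(b,alpha=1.2);print(b.shape)
cv2.imwrite('pics/z0.png',b)
E
```

```text
(596, 799, 3)
```

View pics/z0.png

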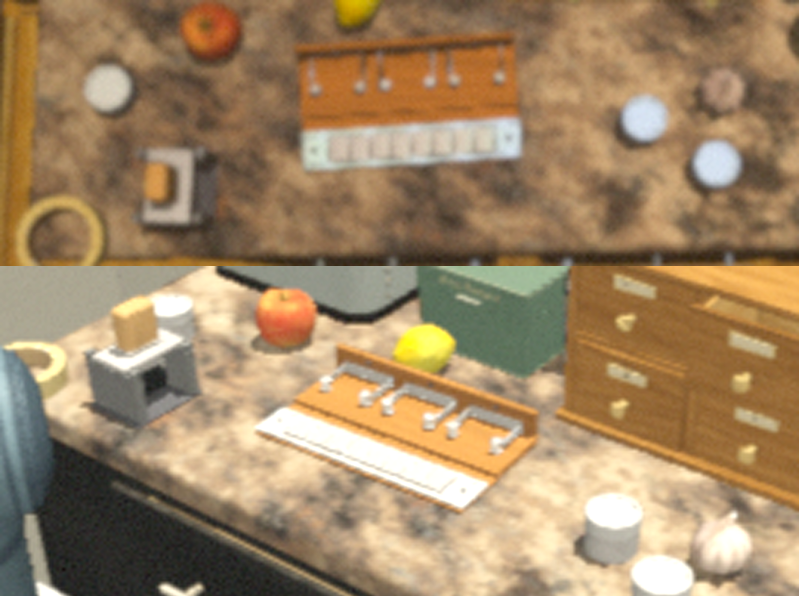

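```bash
python3 - <<'E'
from h import *
t=dict(np.load('pics/top0.npz'));s=dict(np.load('pics/scene0.npz'))
def blob(c,box,lo,hi,up=4):
    x0,y0,x1,y1=box; I=cv2.resize(c['pixels'][y0:y1,x0:x1],None,fx=up,fy=up,interpolation=cv2.INTER_CUBIC)
    m=cv2.inRange(cv2.cvtColor(I,cv2.COLOR_BGR2HSV),lo,hi)
    m=cv2.morphologyEx(m,cv2.MORPH_OPEN,np.ones((5,5)));m=cv2.morphologyEx(m,cv2.MORPH_CLOSE,np.ones((9,9)))
    k=max(cv2.findContours(m,cv2.RETR_EXTERNAL,cv2.CHAIN_APPROX_NONE)[0],key=cv2.contourArea)
    return ((k[:,0]+.5)/up-.5+np.array([x0,y0])).astype(np.float32)
def rect(c,k,z,name):
    w=np.array([ray(c,u,v,z)[:2] for u,v in k],np.float32); r=cv2.minAreaRect(w)
    print(name,np.round(r[0],4),np.round(r[1],4),round(r[2],2)); return w
# top view native boxes
n=lambda x,y:(int(105+x/2.96),int(170+y/2.96))
def cr(c,z,name,a,b,lo,hi): return rect(c,blob(c,n(*a)+n(*b),lo,hi),z,name)
for nm,a,b,z in[('tinL',(75,50),(145,125),.044),('tinM',(610,85),(680,155),.044),('tinR',(680,130),(755,200),.044)]:
    for vmin in (110,140): cr(t,z,nm,a,b,(0,0,vmin),(180,70,255))
for smin in(120,150): cr(t,.120,'grip',(135,140),(180,215),(5,smin,100),(25,255,255))
cr(t,.068,'foot',(140,140),(220,235),(0,0,110),(180,60,255))
cr(t,.008,'strip',(285,100),(540,185),(0,0,140),(180,60,255))
for y,x in((58,98),(190,80),(180,190)): 
    u,v=105+y/2.96,170+x/2.96;print(t['pixels'][int(v),int(u)])
# hand corners
f=lambda x,y:(105+x/2.96,170+y/2.96)
for p,z in[((303,124),.008),((517,116),.008),((522,158),.008),((306,170),.008),((297,46),.042),((515,37),.042)]:
    print('top',p,np.round(ray(t,*f(*p),z),4))
g=lambda x,y:(110+x/2.96,155+(y-266)/2.96)
for p,z in[((257,430),.008),((464,508),.008),((287,408),.008),((492,482),.008),((338,346),.042),((537,411),.042)]:
    print('scn',p,np.round(ray(s,*g(*p),z),4))
for p,z in[((112,302),.12),((130,296),.12),((157,300),.12),((138,309),.12),((612,505),.044),((662,572),.044)]: print('scn',p,np.round(ray(s,*g(*p),z),4))
E
```

```text
tinL [0.5409 0.3486] [0.0552 0.0559] 45.21
tinL [0.5404 0.3503] [0.0508 0.0525] 2.18
tinM [ 0.4978 -0.2872] [0.0578 0.0567] 89.31
tinM [ 0.4987 -0.2889] [0.0544 0.0549] 89.31
tinR [ 0.4427 -0.3705] [0.0567 0.0569] 89.3
tinR [ 0.444  -0.3705] [0.0516 0.0543] 89.3
grip [0.4197 0.2706] [0.0404 0.043 ] 88.31
grip [0.4189 0.2628] [0.0375 0.0253] 1.88
foot [0.421  0.2681] [0.0587 0.0853] 89.02
strip [ 0.4732 -0.0089] [0.0499 0.2646] 3.36
[ 73  96 117]
[45 57 70]
[100 114 127]
top (303, 124) [0.498  0.1213 0.008 ]
top (517, 116) [ 0.5047 -0.1379  0.008 ]
top (522, 158) [ 0.4534 -0.1433  0.008 ]
top (306, 170) [0.442  0.1169 0.008 ]
top (297, 46) [0.5872 0.1239 0.042 ]
top (515, 37) [ 0.5952 -0.1365  0.042 ]
scn (257, 430) [0.4385 0.1142 0.008 ]
scn (464, 508) [ 0.4554 -0.1455  0.008 ]
scn (287, 408) [0.4892 0.1178 0.008 ]
scn (492, 482) [ 0.5069 -0.1427  0.008 ]
scn (338, 346) [0.5804 0.1209 0.042 ]
scn (537, 411) [ 0.5987 -0.1351  0.042 ]
scn (112, 302) [0.4111 0.2846 0.12  ]
scn (130, 296) [0.4316 0.2794 0.12  ]
scn (157, 300) [0.4421 0.2493 0.12  ]
scn (138, 309) [0.4165 0.2506 0.12  ]
scn (612, 505) [ 0.5015 -0.2841  0.044 ]
scn (662, 572) [ 0.4428 -0.3704  0.044 ]
```

Estimates:
- Station: strip centre (0.473,-0.009), yaw about 3.4°.
- Roller grip: (0.42,0.267), yaw about 1.5°.
- Tins: (0.541,0.35), (0.4985,-0.2875) and (0.4435,-0.3705).

I'll go above the roller first.

```bash
python3 - <<'E'
from h import *
go([.420,.267,.19],yawR(91.5)); go([.420,.267,.19])
E
```

```text
shift [ 26.56   2.28 -22.85] turn [ 0.002 -0.468 -0.001]
shift [ 26.56   2.28 -22.85] turn
```

Call:
jog_arm(moves=[[6,0.5,-5,0,-0.1,0,0.6],[12,1,-10,0,-0.2,0,0.2],[18,1.5,-15,0,-0.35,0,0.2],[22,2,-19,0,-0.47,0,0.2],[26.56,2.28,-22.85,0,-0.47,0,0.2],[26.56,2.28,-22.85,0,-0.47,0,0.2],[26.56,2.28,-22.85,0,-0.47,0,0.2],[26.56,2.28,-22.85,0,-0.47,0,0.2]])

```text
time: 1.1
ee_pos: [0.4197, 0.2674, 0.1898]
eef_rot: [[1.0, -0.001, -0.028], [0.028, -0.001, 1.0], [-0.001, -1.0, -0.001]]
contact_force: [-0.2, -0.0, -0.0]
width: 0.603
```

```bash
python3 - <<'E'
from h import *
st(); go([.420,.267,.19],yawR(91.5))
s=cam('scene');t=cam('top')
np.savez('pics/s1.npz',**s)
A=s['pixels'][130:240,90:240];B=t['pixels'][150:260,90:240]
b=np.vstack([cv2.resize(x,None,fx=2.7,fy=2.7,interpolation=cv2.INTER_CUBIC) for x in(A,B)]);cv2.imwrite('pics/z1.png',b)
E
```

```text
t 1.1 p [0.4197 0.2674 0.1898] F [-0.2 -0.  -0. ] w 0.603 q [ 19.4  -5.4 112.4  -0.   73.1 -72.2]
shift [ 0.03 -0.02 -0.04] turn [ 0.001  0.002 -0.001]
```

View pics/z1.png

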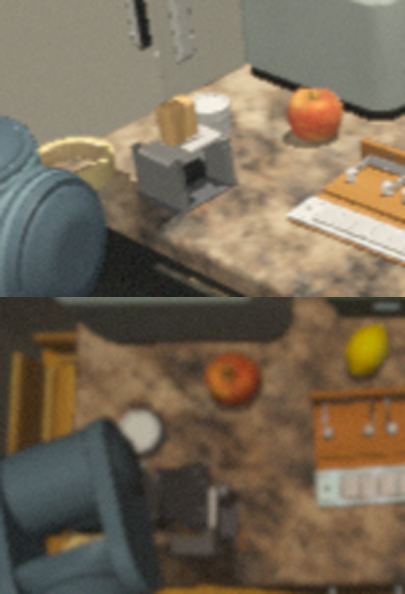

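```bash
python3 - <<'E'
from h import *
s=dict(np.load('pics/s1.npz'))
for P in([.42,.267,.19],[.42,.267,.182],[.42,.267+.028,.182],[.42,.267-.028,.182],[.42,.267,.12]): print(P,(proj(s,P)-[90,130])*2.7)
# grip top edges in scene crop: top corners
for p in((158,105),(163,97),(196,100),(190,110),(178,96)): print(p,np.round(ray(s,90+p[0]/2.7,130+p[1]/2.7,.12),4))
E
```

```text
[0.42, 0.267, 0.19] [163.7161294   46.93533487]
[0.42, 0.267, 0.182] [164.72853101  53.33210707]
[0.42, 0.29500000000000004, 0.182] [147.9687663   46.99090231]
[0.42, 0.23900000000000002, 0.182] [181.81124578  59.79550285]
[0.42, 0.267, 0.12] [172.36649618 101.59193092]
(158, 105) [0.4046 0.2741 0.12  ]
(163, 97) [0.4214 0.2844 0.12  ]
(196, 100) [0.4388 0.2477 0.12  ]
(190, 110) [0.4179 0.2352 0.12  ]
(178, 96) [0.4333 0.2721 0.12  ]
```

The fingertips show up where the kinematics puts them. Descending.

Call:
jog_arm(moves=[[0.1,4,0,0,0,0,0.2],[0.1,7,0,0,0,0,0.2],[0.1,9,0,0,0,0,0.2],[0.1,10.5,0,0,0,0,0.2],[0.1,10.95,0,0,0,0,0.2],[0.1,10.95,0,0,0,0,0.2]], newtons=45)

```text
time: 1.95
ee_pos: [0.4205, 0.2682, 0.0807]
eef_rot: [[1.0, -0.001, -0.03], [0.03, -0.001, 1.0], [-0.001, -1.0, -0.001]]
contact_force: [-0.4, 0.5, 0.8]
width: 0.599
```

Call:
jog_arm(moves=[[0,0,0,0,0,0,-0.3],[0,0,0,0,0,0,-0.6],[0,0,0,0,0,0,-1],[0,0,0,0,0,0,-1],[0,0,0,0,0,0,-1],[0,0,0,0,0,0,-1]])

```text
time: 2.7
ee_pos: [0.421, 0.2677, 0.0812]
eef_rot: [[1.0, -0.0, -0.031], [0.031, -0.002, 1.0], [-0.0, -1.0, -0.002]]
contact_force: [0.1, -5.0, 3.9]
width: 0.274
```

Gripped: 25.8 mm, as expected. Lifting.

Call:
jog_arm(moves=[[0,-2,0,0,0,0,-1],[0,-5,0,0,0,0,-1],[0,-9,0,0,0,0,-1],[0,-9,0,0,0,0,-1],[0,-9,0,0,0,0,-1]])

```text
time: 3.32
ee_pos: [0.4196, 0.2677, 0.1689]
eef_rot: [[1.0, -0.003, -0.031], [0.031, -0.003, 1.0], [-0.004, -1.0, -0.003]]
contact_force: [-0.4, 0.6, -4.6]
width: 0.275
```

```bash
python3 - <<'E'
from h import *
st(); 
a=np.radians(3.4); c=np.array([.4732,-.0089]); ex=np.array([np.cos(a),np.sin(a)]); ey=np.array([-ex[1],ex[0]])
print('left landing',c+ey*.115,'right',c-ey*.115)
go(list(c+ey*.115)+[.130],yawR(93.4))
s=cam('scene'); cv2.imwrite('pics/z2.png',cv2.resize(s['pixels'][100:260,90:310],None,fx=3.6,fy=3.6,interpolation=cv2.INTER_CUBIC))
np.savez('pics/s2.npz',**s)
E
```

```text
t 3.325 p [0.4196 0.2677 0.1689] F [-0.4  0.6 -4.6] w 0.275 q [ 1.950e+01 -3.900e+00  1.133e+02 -1.000e-01  7.080e+01 -7.220e+01]
left landing [0.46637977 0.10589758] right [ 0.48002023 -0.12369758]
shift [  4.19   3.92 -16.3 ] turn [ 0.003 -0.029 -0.004]
```

View pics/z2.png

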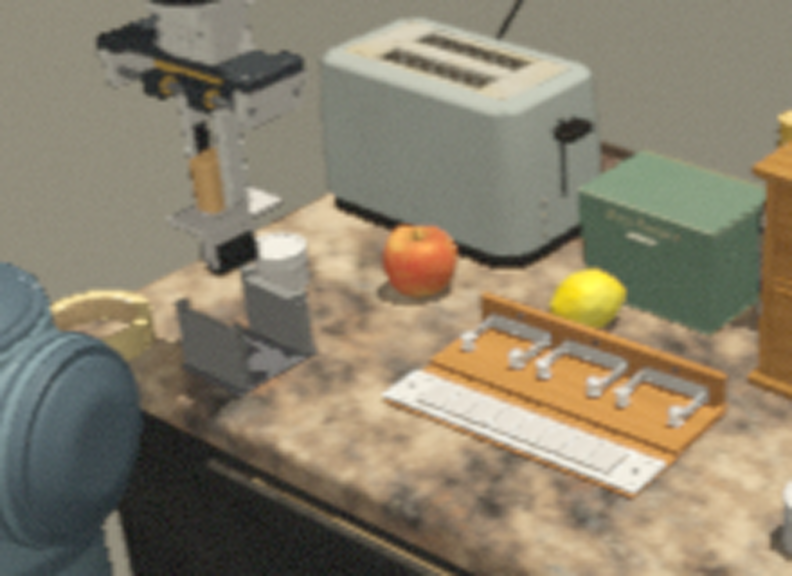

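The roller is held upright, its foot plate at about (168–285, 185–245). The strip runs from (384,397) to (632,492), with screws at (412,383) and (634,470).

```bash
python3 - <<'E'
from h import *
s=dict(np.load('pics/s2.npz'))
f=lambda p,z:print(p,np.round(ray(s,90+(p[0]+.5)/3.6-.5,100+(p[1]+.5)/3.6-.5,z),4))
for p in((168,217),(285,203),(210,236)): f(p,.156)
for p in((384,395),(632,489),(667,460),(417,370),(412,383),(634,470)): f(p,.008)
for p in((466,340),(517,357),(544,367),(595,385),(622,396),(674,415)): f(p,.026)
for p in((483,294),(725,374)): f(p,.042)
# tin L check
for p in((281,245),): f(p,.044)
for P in ([.4196+.042,.2677+.026,.156],[.4196-.042,.2677+.026,.156],[.4196-.042,.2677-.026,.156],[.4196+.042,.2677-.026,.156]): print('pr',(proj(s,P)-[90,100])*3.6)
E
```

```text
(168, 217) [0.3798 0.2932 0.156 ]
(285, 203) [0.4564 0.2322 0.156 ]
(210, 236) [0.3772 0.238  0.156 ]
(384, 395) [0.4419 0.1197 0.008 ]
(632, 489) [ 0.4578 -0.1382  0.008 ]
(667, 460) [ 0.5069 -0.138   0.008 ]
(417, 370) [0.4889 0.124  0.008 ]
(412, 383) [0.4705 0.113  0.008 ]
(634, 470) [ 0.4797 -0.1241  0.008 ]
(466, 340) [0.5318 0.1021 0.026 ]
(517, 357) [0.5364 0.0464 0.026 ]
(544, 367) [0.5376 0.0165 0.026 ]
(595, 385) [ 0.5407 -0.0375  0.026 ]
(622, 396) [ 0.5405 -0.0668  0.026 ]
(674, 415) [ 0.5428 -0.1197  0.026 ]
(483, 294) [0.5833 0.1251 0.042 ]
(725, 374) [ 0.6002 -0.1326  0.042 ]
(281, 245) [0.5387 0.3434 0.044 ]
pr [239.11451666 181.04040513]
pr [164.30123101 216.48814997]
pr [206.02555061 233.32882612]
pr [280.44989653 196.58570164]
```

Foot and strip agree with the estimate to about 2 mm; the strip centre is near (0.474,-0.008), yaw 3.3°. Now to the left landing.

Call:
jog_arm(moves=[[1.0,0,-4,0,-0.01,0,-1],[2,0,-8,0,-0.02,0,-1],[3,0.5,-12,0,-0.027,0,-1],[4.28,2,-16.2,0.003,-0.027,-0.004,-1],[4.28,4,-16.2,0.003,-0.027,-0.004,-1],[4.28,6,-16.2,0.003,-0.027,-0.004,-1],[4.28,7.4,-16.2,0.003,-0.027,-0.004,-1],[4.28,7.4,-16.2,0.003,-0.027,-0.004,-1],[4.28,7.4,-16.2,0.003,-0.027,-0.004,-1]])

```text
time: 4.5
ee_pos: [0.4671, 0.1068, 0.0951]
eef_rot: [[0.998, 0.0, -0.058], [0.058, -0.0, 0.998], [0.0, -1.0, -0.0]]
contact_force: [-0.2, -0.2, -4.1]
width: 0.277
```

```bash
python3 - <<'E'
from h import *
st(); go([.4674,.1068,.0752],yawR(93.3))
s=cam('scene'); t=cam('top'); cv2.imwrite('pics/z3.png',np.vstack([cv2.resize(x,(660,300),interpolation=cv2.INTER_CUBIC) for x in(s['pixels'][140:240,150:370],t['pixels'][160:260,150:370])]))
E
```

```text
t 4.5 p [0.4671 0.1068 0.0951] F [-0.2 -0.2 -4.1] w 0.277 q [ -0.7  -0.7 118.8  -0.   61.9 -94. ]
shift [ 0.03  1.99 -0.01] turn [0. 0. 0.]
```

View pics/z3.png

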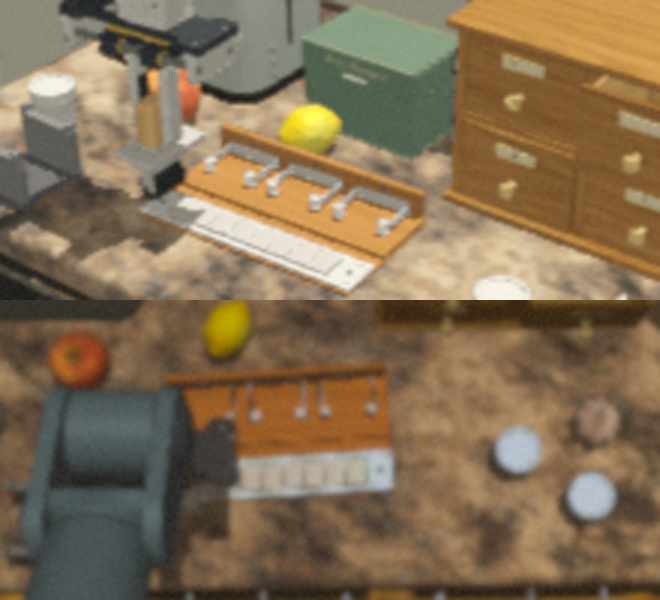

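The wheel hangs just above the left landing at about (165,185) in the upper crop, across the strip. Lowering to near touch.

Call:
jog_arm(moves=[[0,1.0,0,0,0,0,-1],[0,1.3,0,0,0,0,-1],[0,1.5,0,0,0,0,-1],[0,1.5,0,0,0,0,-1]])

```text
time: 5.1
ee_pos: [0.4673, 0.1068, 0.081]
eef_rot: [[0.998, 0.0, -0.058], [0.058, -0.0, 0.998], [0.0, -1.0, -0.0]]
contact_force: [-3.3, -1.5, 2.2]
width: 0.275
```

Call:
jog_arm(moves=[[0,0.2,0,0,0,0,-1],[0,0.4,0,0,0,0,-1],[0,0.4,0,0,0,0,-1]])

```text
time: 5.48
ee_pos: [0.4674, 0.1068, 0.0772]
eef_rot: [[0.998, 0.0, -0.058], [0.058, -0.0, 0.998], [0.0, -1.0, -0.0]]
contact_force: [-3.5, -0.5, 4.3]
width: 0.271
```

Touch was at about TCP z 0.0818, and the fork is now in about 4 mm. Press slightly more and roll.

Call:
jog_arm(moves=[[0,0.12,0,0,0,0,-1],[0,0.12,-1,0,0,0,-1],[0,0.12,-2.2,0,0,0,-1],[0,0.12,-3.4,0,0,0,-1],[0,0.12,-4.6,0,0,0,-1],[0,0.12,-5.8,0,0,0,-1],[0,0.12,-7,0,0,0,-1],[0,0.12,-7,0,0,0,-1]], newtons=55)

```text
time: 6.48
ee_pos: [0.4713, 0.0362, 0.0763]
eef_rot: [[0.998, -0.001, -0.057], [0.057, -0.001, 0.998], [-0.001, -1.0, -0.001]]
contact_force: [-5.6, 0.2, 5.8]
width: 0.277
```

Call:
jog_arm(moves=[[0,0,-1.2,0,0,0,-1],[0,0,-2.4,0,0,0,-1],[0,0,-3.6,0,0,0,-1],[0,0,-4.8,0,0,0,-1],[0,0,-6,0,0,0,-1],[0,0,-7.2,0,0,0,-1],[0,0,-8.4,0,0,0,-1],[0,0,-8.4,0,0,0,-1]])

```text
time: 7.48
ee_pos: [0.4756, -0.0487, 0.0765]
eef_rot: [[0.998, -0.003, -0.057], [0.057, -0.002, 0.998], [-0.003, -1.0, -0.002]]
contact_force: [-6.0, -0.8, 6.6]
width: 0.275
```

Call:
jog_arm(moves=[[0,0,-1.2,0,0,0,-1],[0,0,-2.4,0,0,0,-1],[0,0,-3.6,0,0,0,-1],[0,0,-4.8,0,0,0,-1],[0,0,-6,0,0,0,-1],[0,0,-7.2,0,0,0,-1],[0,0,-7.5,0,0,0,-1],[0,0,-7.5,0,0,0,-1]])

```text
time: 8.48
ee_pos: [0.4791, -0.1244, 0.0767]
eef_rot: [[0.998, -0.005, -0.057], [0.057, -0.003, 0.998], [-0.005, -1.0, -0.002]]
contact_force: [-6.9, -1.0, 5.1]
width: 0.276
```

Second pass back for certainty, then look.

Call:
jog_arm(moves=[[0,0.1,1.2,0,0,0,-1],[0,0.1,2.5,0,0,0,-1],[0,0.1,3.8,0,0,0,-1],[0,0.1,5.1,0,0,0,-1],[0,0.1,6.4,0,0,0,-1],[0,0.1,7.7,0,0,0,-1],[0,0.1,9,0,0,0,-1],[0,0.1,10.3,0,0,0,-1],[0,0.1,11.5,0,0,0,-1],[0,0.1,11.5,0,0,0,-1]])

```text
time: 9.72
ee_pos: [0.4751, -0.0095, 0.077]
eef_rot: [[0.998, 0.001, -0.058], [0.058, -0.004, 0.998], [0.001, -1.0, -0.004]]
contact_force: [-0.1, -0.7, 5.3]
width: 0.275
```

Call:
jog_arm(moves=[[0,0,1.2,0,0,0,-1],[0,0,2.5,0,0,0,-1],[0,0,3.8,0,0,0,-1],[0,0,5.1,0,0,0,-1],[0,0,6.4,0,0,0,-1],[0,0,7.7,0,0,0,-1],[0,0,9,0,0,0,-1],[0,0,10.3,0,0,0,-1],[0,0,11.5,0,0,0,-1],[0,0,11.5,0,0,0,-1]])

```text
time: 10.98
ee_pos: [0.4698, 0.1065, 0.0773]
eef_rot: [[0.998, 0.005, -0.059], [0.059, -0.004, 0.998], [0.005, -1.0, -0.004]]
contact_force: [6.0, 0.1, 4.7]
width: 0.276
```

Call:
jog_arm(moves=[[0,-1,0,0,0,0,-1],[0,-4,0,0,0,0,-1],[0,-7,3,0,0,0,-1],[0,-9.5,8,0,0,0,-1],[-1,-9.5,12,0,0,0,-1],[-3,-9.5,15,0,0,0,-1],[-3,-9.5,15,0,0,0,-1],[-3,-9.5,15,0,0,0,-1]])

```text
time: 11.98
ee_pos: [0.429, 0.2542, 0.1699]
eef_rot: [[0.998, 0.001, -0.059], [0.059, -0.005, 0.998], [0.001, -1.0, -0.005]]
contact_force: [-0.1, -0.4, -4.1]
width: 0.277
```

```bash
python3 - <<'E'
from h import *
st(); go([.4205,.2665,.170],yawR(91.7))
s=cam('scene'); cv2.imwrite('pics/z4.png',cv2.resize(s['pixels'][120:260,110:300],None,fx=4.1,fy=4.1,interpolation=cv2.INTER_CUBIC));np.savez('pics/s4.npz',**s)
E
```

```text
t 11.975 p [0.429  0.2542 0.1699] F [-0.1 -0.4 -4.1] w 0.277 q [ 17.8  -3.9 113.2  -0.3  70.7 -75.5]
shift [-0.78 -0.02  1.28] turn [0.005 0.029 0.001]
```

View pics/z4.png

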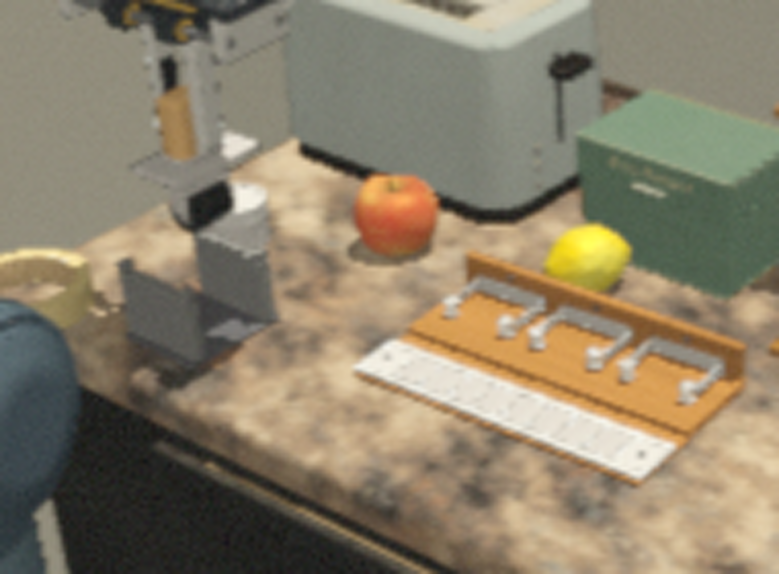

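The plates now look even with the lips at (360–650, 345–470), with no step shadow left. I'll check for slip of the roller in the grip against the projection.

```bash
python3 - <<'E'
from h import *
s=dict(np.load('pics/s4.npz')); st=robot.state(); E=np.array(st['eef_rot']);p=np.array(st['ee_pos'])
for nm,f,sc,o,pp,EE in(('now',s,4.1,(110,120),p,E),):
  for dx,dy in((-.042,.026),(-.042,-.026),(.042,-.026)):
    print((proj(f,pp+EE@[dx,.0132,dy])-list(o))*sc)
  pt=lambda q:ray(f,o[0]+(q[0]+.5)/sc-.5,o[1]+(q[1]+.5)/sc-.5,pp[2]-.0132)
  for q in((131,163),(175,187),(258,150)): print(np.round(EE.T@(pt(q)-pp)*1000,1))
E
```

```text
[128.72997985 164.95274512]
[179.75197018 182.26697954]
[258.76279883 138.67637389]
[-37.9  13.   29.4]
[-48.   13.2 -25.6]
[ 29.   13.4 -35.5]
```

Call:
jog_arm(moves=[[-0.78,0,1.28,0.005,0.029,0,-1],[-0.78,0,1.28,0.005,0.029,0,-1],[-0.78,3,1.28,0.005,0.029,0,-1],[-0.78,5.5,1.28,0.005,0.029,0,-1],[-0.78,7.2,1.28,0.005,0.029,0,-1],[-0.78,8.2,1.28,0.005,0.029,0,-1],[-0.78,8.5,1.28,0.005,0.029,0,-1],[-0.78,8.5,1.28,0.005,0.029,0,-1]])

```text
time: 13.02
ee_pos: [0.4219, 0.266, 0.0858]
eef_rot: [[1.0, 0.003, -0.029], [0.029, 0.0, 1.0], [0.003, -1.0, 0.0]]
contact_force: [0.2, 0.0, -4.3]
width: 0.276
```

Call:
jog_arm(moves=[[-0.1,0.25,0,0,0,0,-1],[-0.1,0.42,0,0,0,0,-1],[-0.1,0.42,0,0,0,0,-1]])

```text
time: 13.4
ee_pos: [0.4208, 0.266, 0.0816]
eef_rot: [[1.0, 0.003, -0.029], [0.029, 0.0, 1.0], [0.003, -1.0, 0.0]]
contact_force: [-0.7, 0.4, -4.4]
width: 0.276
```

Call:
jog_arm(moves=[[0,0.1,0,0,0,0,-1],[0,0.1,0,0,0,0,-1]])

```text
time: 13.65
ee_pos: [0.4211, 0.2661, 0.0812]
eef_rot: [[1.0, 0.003, -0.029], [0.029, 0.0, 1.0], [0.003, -1.0, 0.0]]
contact_force: [-1.9, -0.3, 0.6]
width: 0.275
```

Call:
jog_arm(moves=[[0,0.1,0,0,0,0,-1],[0,0.1,0,0,0,0,-1]])

```text
time: 13.9
ee_pos: [0.4211, 0.2661, 0.0812]
eef_rot: [[1.0, 0.002, -0.029], [0.029, 0.0, 1.0], [0.002, -1.0, 0.0]]
contact_force: [-4.8, -2.2, 6.6]
width: 0.276
```

Seated at the same height as at pickup. Release and lift.

Call:
jog_arm(moves=[[0,0,0,0,0,0,-0.2],[0,0,0,0,0,0,0.2],[0,0,0,0,0,0,0.2],[0,-3,0,0,0,0,0.2],[0,-7,0,0,0,0,0.4],[0,-12,0,0,0,0,0.5],[-3,-15,-8,0,0,0,0.5],[-3,-15,-14,0,0,0,0.5],[-3,-15,-20,0,0,0,0.5],[-3,-15,-20,0,0,0,0.5]])

```text
time: 15.15
ee_pos: [0.3966, 0.0628, 0.2315]
eef_rot: [[1.0, 0.004, -0.025], [0.025, -0.0, 1.0], [0.004, -1.0, -0.001]]
contact_force: [0.0, 1.5, -0.5]
width: 0.748
```

```bash
cat >> h.py <<'E'
def tin(c,P,z=.042,vmin=120,r=22):
    "lid of tin near world P: grey bright blob on a plane at lid height"
    u,v=proj(c,[P[0],P[1],z]); x0,y0=max(int(u)-r,0),max(int(v)-r,0); up=4
    I=cv2.resize(c['pixels'][y0:int(v)+r,x0:int(u)+r],None,fx=up,fy=up,interpolation=cv2.INTER_CUBIC)
    m=cv2.inRange(cv2.cvtColor(I,cv2.COLOR_BGR2HSV),(0,0,vmin),(180,70,255)); m=cv2.morphologyEx(m,cv2.MORPH_OPEN,np.ones((9,9)))
    k=max(cv2.findContours(m,cv2.RETR_EXTERNAL,cv2.CHAIN_APPROX_NONE)[0],key=cv2.contourArea)
    w=np.array([ray(c,(a+.5)/up-.5+x0,(b+.5)/up-.5+y0,z)[:2] for a,b in k[:,0]],np.float32)
    (ctr,rad)=cv2.minEnclosingCircle(w); e=cv2.fitEllipse(w); return np.round(e[0],4),np.round(e[1],4)
E
python3 - <<'E'
from h import *
st(); t=cam('top'); s=cam('scene')
for P in((.5405,.349),(.4985,-.2875),(.4435,-.3705)): print(tin(t,P), tin(t,P,vmin=140))
I=cv2.resize(s['pixels'][130:260,110:310],None,fx=4,fy=4,interpolation=cv2.INTER_CUBIC);cv2.imwrite('pics/z5.png',I); np.savez('pics/s5.npz',**s); np.savez('pics/t5.npz',**t)
E
```

```text
t 15.15 p [0.3966 0.0628 0.2315] F [ 0.   1.5 -0.5] w 0.748 q [ -7.3 -23.4 122.5   0.   80.7 -98.7]
(array([0.5411, 0.3498]), array([0.054 , 0.0555])) (array([0.5411, 0.3508]), array([0.0515, 0.0529]))
(array([ 0.4981, -0.2884]), array([0.0559, 0.058 ])) (array([ 0.4988, -0.2888]), array([0.0546, 0.0569]))
(array([ 0.4433, -0.3708]), array([0.056 , 0.0571])) (array([ 0.4438, -0.371 ]), array([0.0519, 0.0557]))
```

View pics/z5.png

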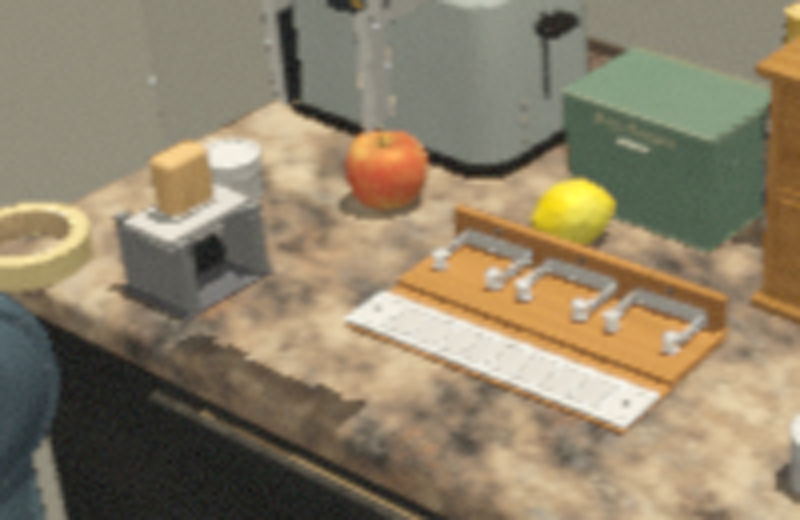

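The roller stands in the cradle at (185,215), the strip is flat, and tin L is at (233,160). I'll cross-check the clip axes with the top view.

```bash
python3 - <<'E'
from h import *
t=dict(np.load('pics/top0.npz')); s=dict(np.load('pics/s5.npz'))
a=np.radians(3.3);ex=np.array([np.cos(a),np.sin(a)]);ey=np.array([-ex[1],ex[0]]);c=np.array([.474,-.008])
def show(l,w): d=w[:2]-c; print(l,np.round(w,4),'station x,y from strip ctr',np.round([d@ex,d@ey],4))
for p in((314,90),(360,87),(385,85),(430,82),(455,80),(500,77)): show('top',ray(t,105+(p[0]+.5)/2.96-.5,170+(p[1]+.5)/2.96-.5,.024))
for p in((439,260),(493,278),(524,290),(580,309),(611,321),(672,343)): show('scn',ray(s,110+(p[0]+.5)/4-.5,130+(p[1]+.5)/4-.5,.022))
for p in((456,207),(726,297)): show('bb back?',ray(s,110+(p[0]+.5)/4-.5,130+(p[1]+.5)/4-.5,.042))
for p in((345,322),(622,430),(660,395),(380,290)): show('strip',ray(s,110+(p[0]+.5)/4-.5,130+(p[1]+.5)/4-.5,.008))
# top closeup of station for viewing
t5=dict(np.load('pics/t5.npz')); cv2.imwrite('pics/z6.png',cv2.resize(t['pixels'][175:235,200:290],None,fx=8,fy=8,interpolation=cv2.INTER_CUBIC))
go([.5411,.350,.12],yawR(93)); 
E
```

```text
top [0.5381 0.1071 0.024 ] station x,y from strip ctr [0.0706 0.1112]
top [0.5411 0.0518 0.024 ] station x,y from strip ctr [0.0704 0.0559]
top [0.5432 0.0218 0.024 ] station x,y from strip ctr [0.0708 0.0258]
top [ 0.5462 -0.0324  0.024 ] station x,y from strip ctr [ 0.0707 -0.0285]
top [ 0.5483 -0.0625  0.024 ] station x,y from strip ctr [ 0.071  -0.0587]
top [ 0.5513 -0.1167  0.024 ] station x,y from strip ctr [ 0.0709 -0.113 ]
scn [0.5346 0.1036 0.022 ] station x,y from strip ctr [0.0669 0.1079]
scn [0.5391 0.0503 0.022 ] station x,y from strip ctr [0.0683 0.0545]
scn [0.5396 0.0189 0.022 ] station x,y from strip ctr [0.0671 0.0231]
scn [ 0.5437 -0.034   0.022 ] station x,y from strip ctr [ 0.0681 -0.03  ]
scn [ 0.5442 -0.0638  0.022 ] station x,y from strip ctr [ 0.0669 -0.0598]
scn [ 0.547  -0.1196  0.022 ] station x,y from strip ctr [ 0.0664 -0.1156]
bb back? [0.5826 0.1253 0.042 ] station x,y from strip ctr [0.1161 0.1268]
bb back? [ 0.5987 -0.134   0.042 ] station x,y from strip ctr [ 0.1172 -0.1329]
strip [0.4379 0.1178 0.008 ] station x,y from strip ctr [-0.0288  0.1276]
strip [ 0.4513 -0.1427  0.008 ] station x,y from strip ctr [-0.0304 -0.1332]
strip [ 0.5025 -0.1401  0.008 ] station x,y from strip ctr [ 0.0208 -0.1335]
strip [0.4886 0.1274 0.008 ] station x,y from strip ctr [0.0223 0.1343]
shift [15.11 11.18 28.26] turn [ 0.    -0.027  0.003]
```

View pics/z6.png

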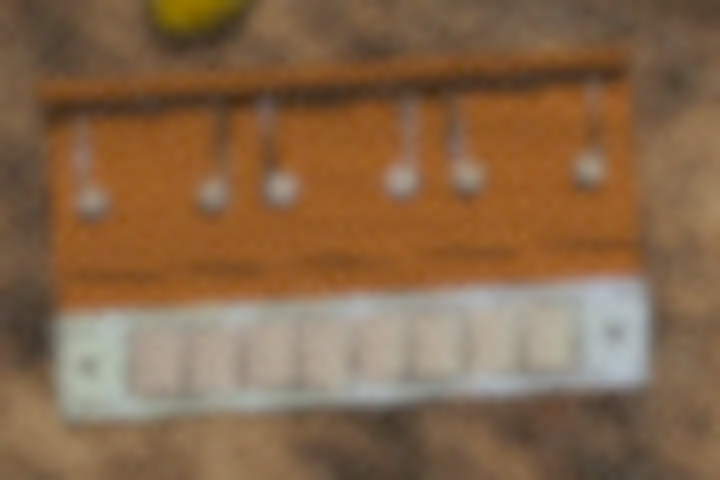

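The noses give clip axes 84 mm apart, with a station y-offset of about -2 mm; they agree between the views within 2–3 mm. I'll go to tin L.

Call:
jog_arm(moves=[[3,0,5.5,0,0,0,0.5],[6,0,11,0,-0.02,0,0.5],[9,0,16.5,0,-0.027,0,0.5],[12,0,22,0,-0.027,0,0.5],[15.11,0,28.3,0,-0.027,0.003,0.5],[15.11,5,28.3,0,-0.027,0.003,0.5],[15.11,11,28.3,0,-0.027,0.003,0.5],[15.11,15,28.3,0,-0.027,0.003,0.5],[15.11,15,28.3,0,-0.027,0.003,0.5]], newtons=30)

```text
time: 16.38
ee_pos: [0.5376, 0.3506, 0.0772]
eef_rot: [[0.999, -0.008, -0.054], [0.054, -0.003, 0.999], [-0.008, -1.0, -0.003]]
contact_force: [0.4, 0.4, -0.4]
width: 0.748
```

```bash
python3 - <<'E'
from h import *
st(); go([.5411,.350,.030],yawR(93))
s=cam('scene'); cv2.imwrite('pics/z7.png',cv2.resize(s['pixels'][110:210,100:240],None,fx=5,fy=5,interpolation=cv2.INTER_CUBIC))
E
```

```text
t 16.375 p [0.5376 0.3506 0.0772] F [ 0.4  0.4 -0.4] w 0.748 q [ 23.   21.7  94.9  -0.   63.8 -70.1]
shift [ 0.38  4.72 -0.06] turn [ 0.003  0.001 -0.008]
```

View pics/z7.png

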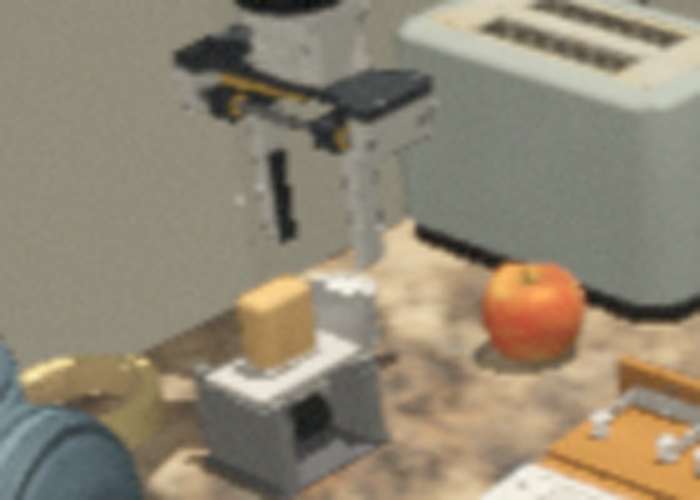

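The fingers are over tin L, with the right finger just above it at (365,255). Descend and grip.

Call:
jog_arm(moves=[[0.38,2,-0.06,0,0,-0.008,0.5],[0.38,3.5,-0.06,0,0,-0.008,0.5],[0.38,4.7,-0.06,0,0,-0.008,0.5],[0.38,4.7,-0.06,0,0,-0.008,0.5]])

```text
time: 16.92
ee_pos: [0.5432, 0.3507, 0.033]
eef_rot: [[0.999, 0.005, -0.053], [0.054, -0.001, 0.999], [0.004, -1.0, -0.001]]
contact_force: [-0.4, 0.2, 0.1]
width: 0.748
```

Call:
jog_arm(moves=[[0,0,0,0,0,0,0],[0,0,0,0,0,0,-0.4],[0,0,0,0,0,0,-0.4],[0,0,0,0,0,0,-0.4]])

```text
time: 17.42
ee_pos: [0.5437, 0.3509, 0.0338]
eef_rot: [[0.999, 0.006, -0.053], [0.053, -0.001, 0.999], [0.005, -1.0, -0.001]]
contact_force: [-0.4, 1.0, 2.6]
width: 0.567
```

Call:
jog_arm(moves=[[0,-3,0,0,0,0,-0.4],[0,-8,0,0,0,0,-0.4],[0,-13,0,0,0,0,-0.4],[-2,-15.5,-3,0,0,0,-0.4],[-3,-15.5,-8,0,0,0,-0.4],[-4,-15.5,-13,0,0,0,-0.4],[-5,-15.5,-18,0,0,0,-0.4],[-6,-15.5,-23,0,0,0,-0.4],[-6.5,-15.5,-27,0,0,0,-0.4],[-6.5,-15.5,-27,0,0,0,-0.4]])

```text
time: 18.68
ee_pos: [0.492, 0.0761, 0.1885]
eef_rot: [[0.999, 0.005, -0.05], [0.05, -0.001, 0.999], [0.005, -1.0, -0.001]]
contact_force: [-0.6, 0.1, -1.2]
width: 0.565
```

```bash
python3 - <<'E'
from h import *
st(); go([.4932,.0752,.047],yawR(93.3))
E
```

```text
t 18.675 p [0.492  0.0761 0.1885] F [-0.6  0.1 -1.2] w 0.565 q [ -4.3  -5.5 112.7  -0.   72.6 -97.1]
shift [ 0.05 14.15 -0.08] turn [ 0.001 -0.008  0.005]
```

Call:
jog_arm(moves=[[0,5,-0.08,0,-0.008,0.005,-0.4],[0,9,-0.08,0,-0.008,0.005,-0.4],[0,12,-0.08,0,-0.008,0.005,-0.4],[0,13.8,-0.08,0,-0.008,0.005,-0.4],[0,14.1,-0.08,0,-0.008,0.005,-0.4],[0,14.1,-0.08,0,-0.008,0.005,-0.4]])

```text
time: 19.42
ee_pos: [0.4935, 0.0754, 0.0483]
eef_rot: [[0.998, 0.002, -0.058], [0.058, -0.001, 0.998], [0.002, -1.0, -0.001]]
contact_force: [0.6, 0.1, -0.8]
width: 0.564
```

```bash
python3 - <<'E'
from h import *
st(); go([.4962,.0752,.0455],yawR(93.3))
s=cam('scene');t=cam('top'); cv2.imwrite('pics/z8.png',np.vstack([cv2.resize(x,(640,300),interpolation=cv2.INTER_CUBIC) for x in(s['pixels'][150:225,170:330],t['pixels'][165:240,185:345])]))
E
```

```text
t 19.425 p [0.4935 0.0754 0.0483] F [ 0.6  0.1 -0.8] w 0.564 q [-4.300e+00  6.700e+00  1.169e+02 -1.000e-01  5.630e+01 -9.760e+01]
shift [ 0.26  0.28 -0.03] turn [0.001 0.    0.002]
```

View pics/z8.png

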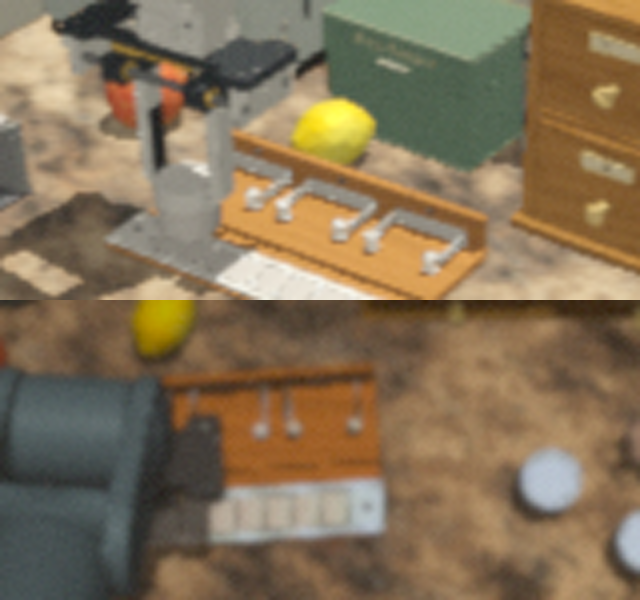

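Tin upright at (185,210), in line with the left clip. Pushing in along +x.

Call:
jog_arm(moves=[[0.5,0.2,0,0,0,0,-0.4],[1,0.25,0,0,0,0,-0.4],[1.6,0.25,0,0,0,0,-0.4],[2.2,0.25,0,0,0,0,-0.4],[2.8,0.25,0,0,0,0,-0.4],[2.8,0.25,0,0,0,0,-0.4]])

```text
time: 20.27
ee_pos: [0.5223, 0.0767, 0.0464]
eef_rot: [[0.998, 0.003, -0.058], [0.058, -0.001, 0.998], [0.003, -1.0, -0.002]]
contact_force: [-0.0, 0.1, -1.0]
width: 0.569
```

Call:
jog_arm(moves=[[0.6,0,0,0,0,0,-0.4],[1.2,0,0,0,0,0,-0.4],[1.8,0,0,0,0,0,-0.4],[2.4,0,0,0,0,0,-0.4],[2.4,0,0,0,0,0,-0.4]])

```text
time: 20.9
ee_pos: [0.5479, 0.0781, 0.0466]
eef_rot: [[0.998, 0.007, -0.057], [0.057, -0.001, 0.998], [0.006, -1.0, -0.002]]
contact_force: [3.3, 1.0, -5.4]
width: 0.568
```

Call:
jog_arm(moves=[[0.3,0,0,0,0,0,-0.4],[0.6,0,0,0,0,0,-0.4],[0.6,0,0,0,0,0,-0.4]])

```text
time: 21.28
ee_pos: [0.5549, 0.0785, 0.0469]
eef_rot: [[0.998, 0.009, -0.057], [0.057, -0.001, 0.998], [0.009, -1.0, -0.002]]
contact_force: [4.9, 0.7, -5.9]
width: 0.57
```

Call:
jog_arm(moves=[[0.3,0,0,0,0,0,-0.4],[0.5,0,0,0,0,0,-0.4],[0.5,0,0,0,0,0,-0.4]])

```text
time: 21.65
ee_pos: [0.559, 0.079, 0.0469]
eef_rot: [[0.998, 0.006, -0.057], [0.057, -0.001, 0.998], [0.006, -1.0, -0.001]]
contact_force: [-3.4, 1.7, 0.5]
width: 0.565
```

Against the back board at TCP x≈0.559. Lower to the floor, then release with a small opening.

Call:
jog_arm(moves=[[0.05,0.15,0,0,0,0,-0.4],[0.05,0.3,0,0,0,0,-0.4],[0.05,0.3,0,0,0,0,-0.4]])

```text
time: 22.02
ee_pos: [0.5591, 0.0791, 0.0447]
eef_rot: [[0.998, 0.004, -0.058], [0.058, -0.001, 0.998], [0.004, -1.0, -0.001]]
contact_force: [-4.4, 1.8, 6.3]
width: 0.571
```

Call:
jog_arm(moves=[[0,0,0,0,0,0,0.2],[0,0,0,0,0,0,0.45],[0,0,0,0,0,0,0.45],[0,-3,0,0,0,0,0.45],[0,-8,0,0,0,0,0.45],[-3,-13,-3,0,0,0,0.45],[-5,-13,-8,0,0,0,0.45],[-5,-13,-14,0,0,0,0.45],[-5,-13,-20,0,0,0,0.45],[-5,-13,-20,0,0,0,0.45]])

```text
time: 23.28
ee_pos: [0.5202, -0.1269, 0.175]
eef_rot: [[0.999, 0.005, -0.052], [0.052, -0.002, 0.999], [0.005, -1.0, -0.002]]
contact_force: [0.6, 0.6, 0.5]
width: 0.725
```

```bash
python3 - <<'E'
from h import *
st(); t=cam('top'); s=cam('scene')
np.savez('pics/s9.npz',**s);np.savez('pics/t9.npz',**t)
print(tin(t,(.557,.079),z=.052),tin(t,(.557,.079),z=.052,vmin=140))
for P in((.4985,-.2885),(.4435,-.3705)): print(tin(t,P), tin(t,P,vmin=140))
cv2.imwrite('pics/z9.png',np.vstack([cv2.resize(x,(640,300),interpolation=cv2.INTER_CUBIC) for x in(s['pixels'][150:225,170:330],t['pixels'][165:240,185:345])]))
E
```

```text
t 23.275 p [ 0.5202 -0.1269  0.175 ] F [0.6 0.6 0.5] w 0.725 q [ -25.9    0.7  108.1    0.    70.9 -118.9]
(array([0.5565, 0.0801]), array([0.0542, 0.0575])) (array([0.5571, 0.0803]), array([0.0519, 0.0546]))
(array([ 0.4981, -0.2883]), array([0.0559, 0.058 ])) (array([ 0.4988, -0.2888]), array([0.0546, 0.057 ]))
(array([ 0.4433, -0.3708]), array([0.0561, 0.057 ])) (array([ 0.4439, -0.3708]), array([0.0528, 0.0557]))
```

View pics/z9.png

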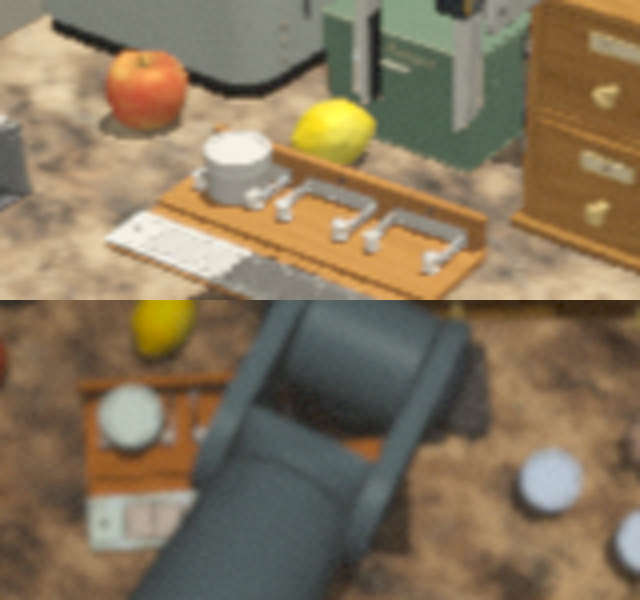

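The tin stands home in the left clip at (238,165), measured at (0.557,0.080) against an expected (0.556,0.079). The other two tins have not moved. Next is tin M.

```bash
python3 - <<'E'
from h import *
go([.4985,-.2885,.030],yawR(93))
E
```

```text
shift [ -3.13  14.44 -16.34] turn [0.001 0.004 0.004]
```

Call:
jog_arm(moves=[[-1,0,-5.5,0,0,0,0.45],[-2,0,-11,0,0,0,0.45],[-3.1,0,-16.3,0,0,0.004,0.45],[-3.1,0,-16.3,0,0,0.004,0.45],[-3.1,4,-16.3,0,0,0.004,0.45],[-3.1,8,-16.3,0,0,0.004,0.45],[-3.1,8,-16.3,0,0,0.004,0.45],[-3.1,8,-16.3,0,0,0.004,0.45]])

```text
time: 24.38
ee_pos: [0.4997, -0.2872, 0.096]
eef_rot: [[0.998, 0.001, -0.058], [0.058, -0.002, 0.998], [0.001, -1.0, -0.002]]
contact_force: [0.6, 0.7, 1.0]
width: 0.721
```

```bash
python3 - <<'E'
from h import *
st(); go([.4985,-.2885,.030],yawR(93))
s=cam('scene'); cv2.imwrite('pics/z10.png',cv2.resize(s['pixels'][180:290,260:400],None,fx=5,fy=5,interpolation=cv2.INTER_CUBIC))
E
```

```text
t 24.375 p [ 0.4997 -0.2872  0.096 ] F [0.6 0.7 1. ] w 0.721 q [ -41.1   12.   104.9   -0.    63.  -134.5]
shift [-0.14  6.6  -0.11] turn [0.002 0.006 0.001]
```

View pics/z10.png

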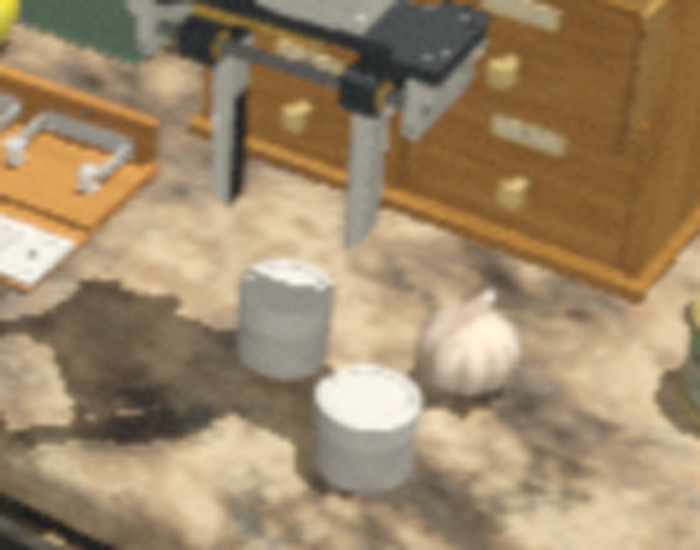

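The open fingers stand over tin M at (285,270), with the garlic clear to the right at (470,345). Descend and grip.

Call:
jog_arm(moves=[[-0.14,3,-0.11,0,0.006,0,0.45],[-0.14,5,-0.11,0,0.006,0,0.45],[-0.14,6.4,-0.11,0,0.006,0,0.45],[-0.14,6.4,-0.11,0,0.006,0,0.45]])

```text
time: 24.92
ee_pos: [0.4983, -0.2888, 0.0317]
eef_rot: [[0.999, 0.001, -0.052], [0.052, -0.002, 0.999], [0.001, -1.0, -0.002]]
contact_force: [0.0, 0.6, 1.1]
width: 0.721
```

Call:
jog_arm(moves=[[0,0,0,0,0,0,0],[0,0,0,0,0,0,-0.4],[0,0,0,0,0,0,-0.4],[0,0,0,0,0,0,-0.4]])

```text
time: 25.42
ee_pos: [0.4988, -0.2892, 0.0325]
eef_rot: [[0.999, 0.002, -0.052], [0.052, -0.002, 0.999], [0.002, -1.0, -0.002]]
contact_force: [-0.6, 1.5, 4.6]
width: 0.567
```

Call:
jog_arm(moves=[[0,-3,0,0,0,0,-0.4],[0,-8,0,0,0,0,-0.4],[0,-13,0,0,0,0,-0.4],[-1,-13,4,0,0,0,-0.4],[-1,-13,9,0,0,0,-0.4],[-1,-13,14,0,0,0,-0.4],[-1,-13,20,0,0,0,-0.4],[-1,-13,26,0,0,0,-0.4],[-1,-13,28,0,0,0,-0.4],[-1,-13,28,0,0,0,-0.4]])

```text
time: 26.68
ee_pos: [0.4735, -0.0086, 0.1615]
eef_rot: [[0.998, 0.002, -0.055], [0.055, -0.002, 0.998], [0.002, -1.0, -0.003]]
contact_force: [0.8, 0.1, -0.8]
width: 0.57
```

```bash
python3 - <<'E'
from h import *
st(); go([.500,-.0080,.047],yawR(93.3))
E
```

```text
t 26.675 p [ 0.4735 -0.0086  0.1615] F [ 0.8  0.1 -0.8] w 0.57 q [-1.470e+01 -7.200e+00  1.171e+02 -1.000e-01  6.990e+01 -1.078e+02]
shift [ 2.63 11.45 -0.05] turn [ 0.003 -0.003  0.002]
```

Call:
jog_arm(moves=[[2.6,4,-0.05,0,0,0,-0.4],[2.6,8,-0.05,0,0,0,-0.4],[2.6,10.5,-0.05,0,0,0,-0.4],[2.6,11.6,-0.05,0,0,0,-0.4],[2.6,11.6,-0.05,0,0,0,-0.4]])

```text
time: 27.3
ee_pos: [0.4996, -0.0087, 0.0453]
eef_rot: [[0.999, 0.001, -0.054], [0.054, -0.002, 0.999], [0.001, -1.0, -0.002]]
contact_force: [0.4, 0.7, -0.6]
width: 0.567
```

```bash
python3 - <<'E'
from h import *
st(); go([.5619,-.0044,.045],yawR(93.3))
E
```

```text
t 27.3 p [ 0.4996 -0.0087  0.0453] F [ 0.4  0.7 -0.6] w 0.567 q [-1.400e+01  7.100e+00  1.169e+02 -1.000e-01  5.590e+01 -1.070e+02]
shift [6.24 0.03 0.09] turn [ 0.002 -0.004  0.001]
```

Call:
jog_arm(moves=[[0.6,0,0.09,0,-0.004,0,-0.4],[1.2,0,0.09,0,-0.004,0,-0.4],[1.8,0,0.09,0,-0.004,0,-0.4],[2.4,0,0.09,0,-0.004,0,-0.4],[3,0,0.09,0,-0.004,0,-0.4],[3.6,0,0.09,0,-0.004,0,-0.4],[4.2,0,0.09,0,-0.004,0,-0.4],[4.8,0,0.09,0,-0.004,0,-0.4],[5.4,0,0.09,0,-0.004,0,-0.4],[5.4,0,0.09,0,-0.004,0,-0.4]])

```text
time: 28.55
ee_pos: [0.5555, -0.005, 0.0457]
eef_rot: [[0.998, 0.005, -0.058], [0.058, -0.003, 0.998], [0.005, -1.0, -0.003]]
contact_force: [3.9, -0.0, -1.5]
width: 0.572
```

Call:
jog_arm(moves=[[0.4,0,0,0,0,0,-0.4],[0.8,0,0,0,0,0,-0.4],[0.8,0,0,0,0,0,-0.4]])

```text
time: 28.92
ee_pos: [0.5632, -0.0045, 0.0455]
eef_rot: [[0.998, 0.004, -0.058], [0.058, -0.003, 0.998], [0.004, -1.0, -0.003]]
contact_force: [-0.2, -0.1, -0.7]
width: 0.564
```

Call:
jog_arm(moves=[[0.15,0.1,0,0,0,0,-0.4],[0.2,0.25,0,0,0,0,-0.4],[0.2,0.25,0,0,0,0,-0.4]])

```text
time: 29.3
ee_pos: [0.5635, -0.0045, 0.0436]
eef_rot: [[0.998, -0.001, -0.058], [0.058, -0.003, 0.998], [-0.001, -1.0, -0.003]]
contact_force: [-7.7, -0.1, 10.4]
width: 0.564
```

Call:
jog_arm(moves=[[0,0,0,0,0,0,0.2],[0,0,0,0,0,0,0.45],[0,0,0,0,0,0,0.45],[0,-3,0,0,0,0,0.45],[0,-8,0,0,0,0,0.45],[-3,-13,-5,0,0,0,0.45],[-6,-13,-11,0,0,0,0.45],[-9,-13,-17,0,0,0,0.45],[-12,-13,-23,0,0,0,0.45],[-14,-13,-27,0,0,0,0.45]])

```text
time: 30.55
ee_pos: [0.4414, -0.2768, 0.1747]
eef_rot: [[0.998, -0.001, -0.058], [0.058, -0.003, 0.998], [-0.001, -1.0, -0.003]]
contact_force: [1.0, 0.2, 0.0]
width: 0.723
```

```bash
python3 - <<'E'
from h import *
st(); t=cam('top')
for P in((.557,.08),(.562,-.004)): print(tin(t,P,z=.052),tin(t,P,z=.052,vmin=140))
try: print(tin(t,(.4435,-.3705)), tin(t,(.4435,-.3705),vmin=140))
except Exception as e: print(e)
s=cam('scene')
cv2.imwrite('pics/z11.png',np.vstack([cv2.resize(x,(640,300),interpolation=cv2.INTER_CUBIC) for x in(s['pixels'][170:290,170:426],t['pixels'][140:260,185:441])]))
E
```

```text
t 30.55 p [ 0.4414 -0.2768  0.1747] F [1.  0.2 0. ] w 0.723 q [ -44.5   -1.1  110.    -0.2   71.  -137.8]
(array([0.5552, 0.0782]), array([0.0539, 0.064 ])) (array([0.557 , 0.0803]), array([0.0519, 0.0549]))
(array([ 0.5608, -0.0052]), array([0.0534, 0.0646])) (array([ 0.5625, -0.0036]), array([0.0521, 0.0553]))
max() iterable argument is empty
```

View pics/z11.png

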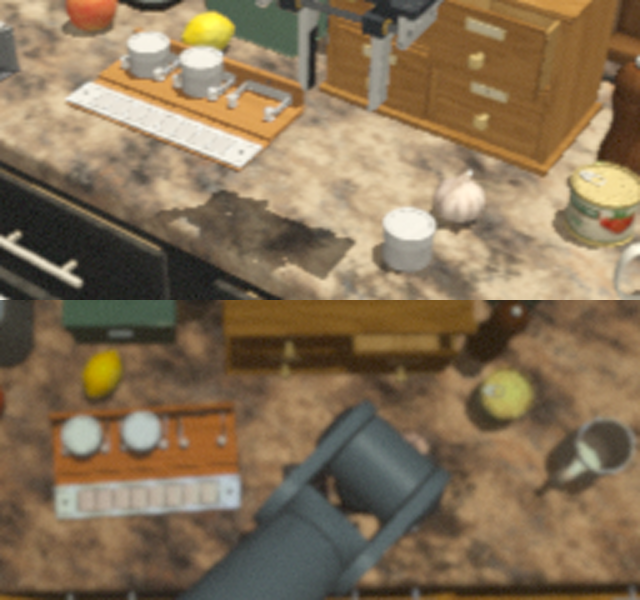

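Two tins are home in the left and middle clips, and tin R is at about (410,223). Checking its position from the scene view before grasping.

```bash
python3 - <<'E'
from h import *
s=cam('scene'); o=dict(np.load('pics/s9.npz'))
for c in(o,s): print(tin(c,(.4435,-.3705),z=.042,vmin=165))
go([.4438,-.3709,.031],yawR(93))
E
```

```text
(array([ 0.4419, -0.3769]), array([0.0545, 0.088 ]))
(array([ 0.4421, -0.3766]), array([0.0547, 0.0886]))
shift [-0.24 14.37 -9.33] turn [ 0.003  0.001 -0.001]
```

Tin R has not moved; the reading is the same in both frames.

Call:
jog_arm(moves=[[-0.2,0,-5,0,0,0,0.45],[-0.2,0,-9.3,0,0,0,0.45],[-0.2,4,-9.3,0,0,0,0.45],[-0.2,8,-9.3,0,0,0,0.45],[-0.24,8,-9.33,0,0,0,0.45],[-0.24,11,-9.33,0,0,0,0.45],[-0.24,13,-9.33,0,0,0,0.45],[-0.24,14.3,-9.33,0,0,0,0.45],[-0.24,14.3,-9.33,0,0,0,0.45]])

```text
time: 31.82
ee_pos: [0.4437, -0.3704, 0.0313]
eef_rot: [[0.999, -0.002, -0.054], [0.054, -0.002, 0.999], [-0.002, -1.0, -0.001]]
contact_force: [0.2, 0.7, 0.0]
width: 0.723
```

Call:
jog_arm(moves=[[0,0,0,0,0,0,0],[0,0,0,0,0,0,-0.4],[0,0,0,0,0,0,-0.4],[0,0,0,0,0,0,-0.4]])

```text
time: 32.33
ee_pos: [0.4442, -0.371, 0.0322]
eef_rot: [[0.999, -0.001, -0.054], [0.054, -0.003, 0.999], [-0.001, -1.0, -0.003]]
contact_force: [0.4, 0.3, 4.6]
width: 0.569
```

Call:
jog_arm(moves=[[0,-3,0,0,0,0,-0.4],[0,-8,0,0,0,0,-0.4],[0,-13,0,0,0,0,-0.4],[1,-13,4,0,0,0,-0.4],[2,-13,9,0,0,0,-0.4],[3,-13,14,0,0,0,-0.4],[4,-13,20,0,0,0,-0.4],[4.5,-13,26,0,0,0,-0.4],[4.5,-13,28,0,0,0,-0.4],[4.5,-13,28,0,0,0,-0.4]])

```text
time: 33.58
ee_pos: [0.474, -0.088, 0.1611]
eef_rot: [[0.998, -0.001, -0.056], [0.056, -0.003, 0.998], [-0.002, -1.0, -0.003]]
contact_force: [-0.1, -0.1, -0.6]
width: 0.565
```

```bash
python3 - <<'E'
from h import *
st(); go([.503,-.0917,.045],yawR(93.3))
E
```

```text
t 33.575 p [ 0.474  -0.088   0.1611] F [-0.1 -0.1 -0.6] w 0.565 q [ -23.9   -5.8  115.9   -0.2   69.9 -117. ]
shift [ 2.89 11.61 -0.49] turn [ 0.003 -0.002 -0.002]
```

Call:
jog_arm(moves=[[2.6,4,-0.5,0.003,0,0,-0.4],[2.6,8,-0.5,0.003,0,0,-0.4],[2.6,10.5,-0.5,0.003,0,0,-0.4],[2.6,11.6,-0.5,0.003,0,0,-0.4],[2.6,11.6,-0.5,0.003,0,0,-0.4]])

```text
time: 34.2
ee_pos: [0.4999, -0.0929, 0.0448]
eef_rot: [[0.999, -0.002, -0.054], [0.054, 0.0, 0.999], [-0.002, -1.0, 0.0]]
contact_force: [-1.2, -0.8, -1.4]
width: 0.57
```

```bash
python3 - <<'E'
from h import *
st(); go([.5668,-.0882,.0447],yawR(93.3))
E
```

```text
t 34.2 p [ 0.4999 -0.0929  0.0448] F [-1.2 -0.8 -1.4] w 0.57 q [-2.330e+01  8.400e+00  1.155e+02 -1.000e-01  5.630e+01 -1.164e+02]
shift [ 6.7  -0.01  0.11] turn [-0.    -0.003 -0.002]
```

Call:
jog_arm(moves=[[0.7,0,0.1,0,-0.003,0,-0.4],[1.3,0,0.1,0,-0.003,0,-0.4],[1.9,0,0.1,0,-0.003,0,-0.4],[2.5,0,0.1,0,-0.003,0,-0.4],[3.1,0,0.1,0,-0.003,0,-0.4],[3.7,0,0.1,0,-0.003,0,-0.4],[4.3,0,0.1,0,-0.003,0,-0.4],[4.9,0,0.1,0,-0.003,0,-0.4],[5.5,0,0.1,0,-0.003,0,-0.4],[5.9,0,0.1,0,-0.003,0,-0.4]])

```text
time: 35.45
ee_pos: [0.5603, -0.0888, 0.0449]
eef_rot: [[0.998, 0.001, -0.057], [0.057, -0.0, 0.998], [0.001, -1.0, -0.0]]
contact_force: [2.2, -0.2, -1.8]
width: 0.569
```

Call:
jog_arm(moves=[[0.4,0,0,0,0,0,-0.4],[0.8,0,0,0,0,0,-0.4],[0.8,0,0,0,0,0,-0.4]])

```text
time: 35.83
ee_pos: [0.5686, -0.0883, 0.0448]
eef_rot: [[0.998, 0.001, -0.057], [0.057, -0.0, 0.998], [0.001, -1.0, -0.0]]
contact_force: [2.6, -0.6, -1.5]
width: 0.57
```

Call:
jog_arm(moves=[[0.2,0,0,0,0,0,-0.4],[0.3,0.1,0,0,0,0,-0.4],[0.35,0.25,0,0,0,0,-0.4],[0.35,0.25,0,0,0,0,-0.4]])

```text
time: 36.33
ee_pos: [0.5691, -0.0883, 0.043]
eef_rot: [[0.998, -0.008, -0.058], [0.058, -0.0, 0.998], [-0.008, -1.0, 0.0]]
contact_force: [-13.1, -0.4, 13.1]
width: 0.57
```

Home and on the floor. Release, retreat clear and inspect everything.

Call:
jog_arm(moves=[[0,0,0,0,0,0,0.2],[0,0,0,0,0,0,0.45],[0,0,0,0,0,0,0.45],[0,-3,0,0,0,0,0.45],[0,-8,0,0,0,0,0.45],[-3,-13,-5,0,0,0,0.45],[-6,-18,-8,0,0,0,0.45],[-12,-20,-9,0,0,0,0.45],[-15,-20,-11,0,0,0,0.45],[-15,-20,-15,0,0,0,0.45]])

```text
time: 37.58
ee_pos: [0.4281, -0.247, 0.2453]
eef_rot: [[0.998, -0.006, -0.058], [0.058, -0.002, 0.998], [-0.006, -1.0, -0.001]]
contact_force: [1.0, -0.6, 0.3]
width: 0.728
```

```bash
python3 - <<'E'
from h import *
st(); t=cam('top')
for P in((.557,.08),(.562,-.004),(.567,-.088)):
    try: print(tin(t,P,z=.052,vmin=140))
    except Exception as e: print(e)
s=cam('scene')
A=cv2.resize(s['pixels'][130:290,110:430],(800,400),interpolation=cv2.INTER_CUBIC);B=cv2.resize(t['pixels'][175:255,105:425],(800,200),interpolation=cv2.INTER_CUBIC)
cv2.imwrite('pics/z12.png',np.vstack([A,B]))
E
```

```text
t 37.575 p [ 0.4281 -0.247   0.2453] F [ 1.  -0.6  0.3] w 0.728 q [ -43.    -8.8  109.5   -0.3   79.4 -136.2]
(array([0.557 , 0.0802]), array([0.0518, 0.0548]))
(array([ 0.5625, -0.0036]), array([0.0523, 0.0547]))
(array([ 0.5674, -0.088 ]), array([0.0527, 0.0546]))
```

View pics/z12.png

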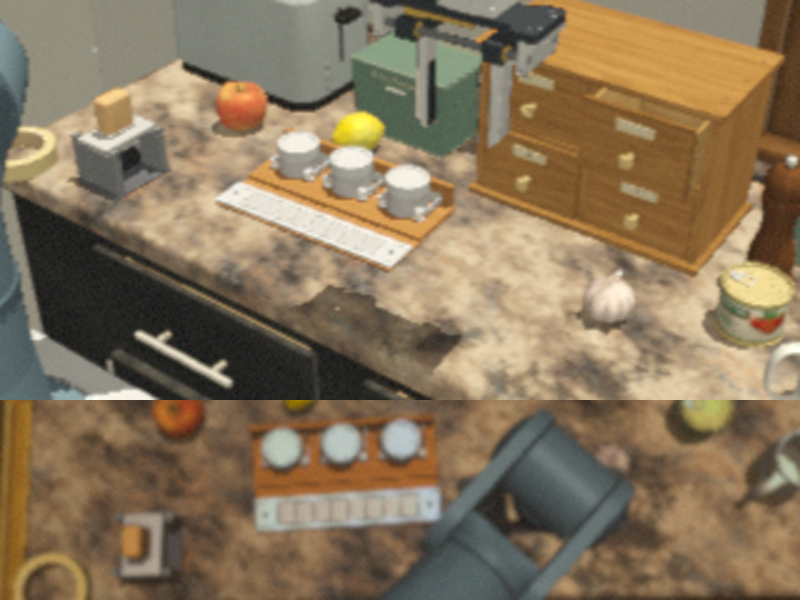

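All three tins stand in the clips, the roller is in its cradle at (115,130), the strip is even and the bystanders have not moved. Handing in.

```bash
python3 -c "
from rig import robot
print(robot.job_done())"
```

```text
the job is handed in; nothing more can be done
None
```

I handed the job in at about 38 s of robot time. The strip is rolled, all three tins are in clips and the roller is back in its cradle; no verdict was reported.

- **Strip:** I rolled it once each way, at about 9–11 N going by the wrist force, so the spring was in about 5–7 mm of its 14 mm. In the pictures the plates look level with the lips. I could only judge that by eye, because the plate, fork and wheel joints cannot be read directly.
- **Roller:** It went back down to the same tool height as at pickup (0.0812 m) and stands upright in the last picture.
- **Tins:** There were three, and each was pushed in until the back board resisted, then lowered to the clip floor. The final look puts them at (0.557, 0.080), (0.5625, -0.004) and (0.567, -0.088), in line and 84 mm apart. That is within about 2 mm of the home points I estimated from the pictures.
- **Surroundings:** The apple and garlic look unmoved. The mug is only partly in the last picture, but the arm never went near it. No tin was seen to be knocked aside, and the gripper was clear of everything when I handed in.
- **Disagreement:** The two camera views differed by 2–4 mm on where the clips are, so I used the average and let contact with the back board set the final depth.

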